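Hang the chisel holder on its two pins

TASK

Pick up the empty wooden chisel holder by its middle grip and hang it on the leaning board, with both pins through the two holes of its back plate, pushed fully home so that the plate lies flush on the board; then let go. Feel your way onto the pins gently, without forcing the holder against the board or pins (a light hand push, never more than about 4 kg), and leave the hammer, the plane and the offcut where they are.

Things in the scene. Friction and masses are not known exactly. Their poses are not given: they have to be found in the camera images.
- holder_grip (a point): Centre of the grip of the loose wooden chisel holder (0.3 kg, starts standing upright on the bench): a block 22 mm thick along y, 55 mm long along x, 16 to 100 mm above the holder's underside; this point is 75 mm above it. Axes are the holder's: z up, x level towards its back plate, y along its width. Take it by its y faces from above. A slotted ledge 140 wide, 70 deep, 16 mm thick lies below.
- holder_back (a point): Point on the back face midway between the holes, 62.5 mm in level +x from holder_grip, same height. The plate (140 wide, 105 along slope, 12 mm thick) leans 25 deg, top to +x. Own axes: x out of its back (25 deg below level), y along the width, z up the plate. Two 13.5 mm holes go square through the plate at y = +-50, z = 0; its lower edge, z = -83 mm, is clear of the ledge for 10 mm from the back face.
- rack_seat (a point): Point on the front face of the wooden board (260 mm wide), mid-width, 150 mm above the bench. The board leans back 25 deg like the plate; its top edge is 181 mm above the bench. Axes: x square into the board (25 deg below level), y along its width, z up the face. Holder fully home: holder_back lies on the face midway between the pins, with these axes, the pins showing 22 mm in front of the plate.
- rack: The rack, fixed to the bench; origin at bench level where the face meets it. Two steel pins, 10 mm thick, 100 mm apart along y, stand 34 mm square out of the face (-x of rack_seat), ends blunt, edges broken 1 mm. They sit on a flush clamped strip: their midpoint is off rack_seat by up to 9 mm along its y and 9 mm along its z, where exactly is not measured. They stay put under a light push.
- hammer: Hammer lying on the bench, 260 mm long along x (handle to -x); bystander. Origin on its underside.
- plane: Wooden hand plane standing on the bench, 220 x 60 x 50 mm with an iron standing up to about 110 mm; bystander. Origin at the centre of its sole.
- offcut: Small wooden offcut, 60 x 35 x 20 mm, on the bench; bystander. Origin at the centre of its underside.
Things that resemble listed ones, but are neither listed nor needed, are in the scene too. Of the things shaped like the part that bears holder_grip, the wooden one is meant.

How it is judged:
By the outcome, as a careful person would: the job done as asked, in the order asked, and still so for the second after the job is handed in, with the robot touching nothing.
It also fails if it takes over 72 s, if anything falls off the work surface, if the arm or the gripper's body presses on something with over 40 N, if the wrist force passes 120 N, or if a joint passes its speed limit or range.

ROBOT

A 6-joint arm with a two-finger parallel gripper is mounted at the origin on the work surface. World frame = base frame: x ahead of the robot, y to its left, z up, the work surface at z = 0. Lengths are in mm, angles in rad, forces in N, time in s.
With the tool pointing down it reaches from about 350 to 875 mm from the base axis. Payload 15.5 kg.
Tool frame: the origin (TCP) lies midway between the tips of the shut fingers; the grasp point (between the pads) lies 19 mm behind it; x points along the fingers, z is the direction in which the jaws open and shut, and the axes are right-handed (so a half turn about x gives the same grasp; the last joint's range is limited). The gripper opens to 85 mm and grips with 20 to 120 N. Pads are 22 mm wide; open, the fingers measure 114 mm over their backs; the gripper's body (76 mm by 85 mm) begins 54 mm behind the grasp point. The pads swing forward as they close: fully open they stand 13 mm farther back than shut.
Start: joints at [-1.274, 0.494, 1.345, -0, 1.302, -0.096], TCP at [239.237, -577.401, 231.277] pointing down, gripper open.
Joint ranges: [-2.91, 2.91], [-0.82, 2.16], [0.22, 2.67], [-1.22, 4.37], [0.12, 2.79], [-3.08, 3.08]. Speed limits (rad/s): [1.89, 1.89, 2.57, 3.01, 3.01, 3.01].

INTERFACE

Orientations are given as a rotation vector (axis times angle).
In Python, from rig import ctrl gives the robot as it stands.
- The arm moves only by the tool move_arm, never from a script. Its arguments are lists of equal length, an entry for each row: "translation": the shift along the tool's x, y, z in units of 25 mm (1.0 is 25 mm), a list of three; "dr": the turn, a rotation vector about the tool's x, y, z in rad, a list of three; "fingers": the opening, from -1 (shut) to 1 (fully open), so that 0 is half open. A call has 1 to 20 rows; each row is the pose to reach, as a shift and turn from the pose commanded when the call began, along the tool's axes at that moment; what a row does not reach only later rows make up. A row lasts 1/10 s, in which the tool goes at most 50 mm and 8.59 degrees, less where a joint would pass 70% of its speed; a pose out of reach is approached as far as the arm can. A call with a gripper value outside its range is refused whole. The fingers move at their own pace and stop on an object; the grip force is fixed at half the most. Time passes only in rows, so rows that repeat a pose let the fingers close. It gives the time, the measured TCP pose, the force and the opening at its end, in the units of the state.
- ctrl.get_obs(): the state, without advancing time (a new reading comes with each control period).
- ctrl.camera(name): name is "side" or "top" or "wrist"; returns a dict with "img" (384x512x3 uint8, red, green, blue), "intrinsics" (3x3 intrinsics, pixels), "cam_to_world" (4x4, takes a point from camera to world coordinates). Camera axes: x right, y down, z forward; pixel columns grow to the right and rows downward; lengths in mm; the calibration is good to about 2 mm. A picture is of the moment at which its call begins. There is no depth.
- ctrl.hand_in(): hands the job in, once; it reports no verdict.
The state is a dict: "t": time; "joints": joint angles; "dq": joint speeds; "joint_torque": joint torques, N m; "tool_pos": TCP position; "orientation": TCP orientation; "wrist_force": force on the tool from outside, world axes, zero at the start; "moment": the same for the moment, N m; "gripper_width": opening from 0.0 (shut) to 1.0 (fully open).
Only numpy, scipy, OpenCV 4.12 (cv2) and the standard library are available. Lean on these libraries where they do the work, as an engineer would, in place of code of your own. Each camera call takes 0.05 s, during which the arm holds its last target.

## Working session

There is one attempt and no reset: what is moved stays moved. The work goes in short steps, Python scripts to look and compute and a tool call to move; the robot and the scene stay as the last step left them, time stands still between calls to the robot, and variables do not carry over. Pictures are saved under pics/ and viewed, and the job is handed in when it is done.

Besides the shell and the picture viewer there is one more tool, called after "Emit:" as a command line: name --argument value ..., lists and objects as JSON in quotes. move_arm: Moves the arm, as the interface text tells. Its arguments: {"type":"object","properties":{"translation":{"type":"array","items":{"type":"array","items":{"type":"number"}}},"dr":{"type":"array","items":{"type":"array","items":{"type":"number"}}},"fingers":{"type":"array","items":{"type":"number"}}},"required":["translation","dr","fingers"]}

```bash
mkdir -p pics; ls; python3 - <<'E'
from rig import ctrl
import cv2,json,numpy as np
o=ctrl.get_obs(); print(o)
for n in("side","top","wrist"):
    c=ctrl.camera(n); cv2.imwrite(f"pics/a_{n}.png",c["img"][:,:,::-1]); print(n,np.round(c["intrinsics"],1).tolist(),np.round(c["cam_to_world"],3).tolist())
E
```

```text
pics
{'t': 0.0, 'joints': array([-1.27353788e+00,  4.94204273e-01,  1.34615454e+00, -1.72460224e-05,
        1.30250083e+00, -9.55122151e-02]), 'dq': array([ 9.86320322e-05,  1.72559746e-04,  3.95738349e-04, -1.90888572e-03,
        3.55400562e-04,  5.97040036e-04]), 'joint_torque': array([ 6.37917445e-03, -8.82153654e+01, -3.83869886e+01,  5.06339311e-04,
        1.00943827e-02,  3.63613890e-05]), 'tool_pos': array([ 239.09913918, -577.05211892,  230.67921283]), 'orientation': array([ 0.91597481,  1.37081156, -0.91467608]), 'wrist_force': array([ 0.35412939, -0.20085248,  0.37349168]), 'moment': array([-0.03480789,  0.05279808, -0.03945987]), 'gripper_width': 1.0021149578865485}
side [[493.9, 0.0, 264.1], [0.0, 493.9, 191.2], [0.0, 0.0, 1.0]] [[0.947, -0.18, 0.266, 138.848], [-0.321, -0.525, 0.788, -1306.466], [-0.002, -0.832, -0.555, 944.128], [0.0, 0.0, 0.0, 1.0]]
top [[467.5, 0.0, 255.1], [0.0, 467.5, 184.2], [0.0, 0.0, 1.0]] [[0.008, -0.997, 0.073, 416.472], [-1.0, -0.008, -0.003, -135.542], [0.003, -0.073, -0.997, 1454.144], [0.0, 0.0, 0.0, 1.0]]
wrist [[340.7, 0.0, 252.4], [0.0, 340.7, 199.0], [0.0, 0.0, 1.0]] [[0.382, -0.883, -0.273, 308.308], [-0.924, -0.366, -0.111, -548.614], [-0.002, 0.294, -0.956, 373.817], [0.0, 0.0, 0.0, 1.0]]
```

View pics/a_side.png

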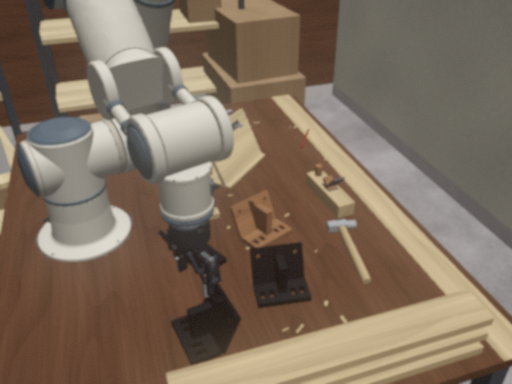

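View pics/a_top.png

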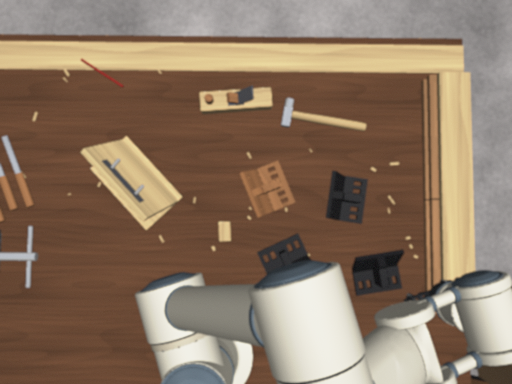

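View pics/a_wrist.png

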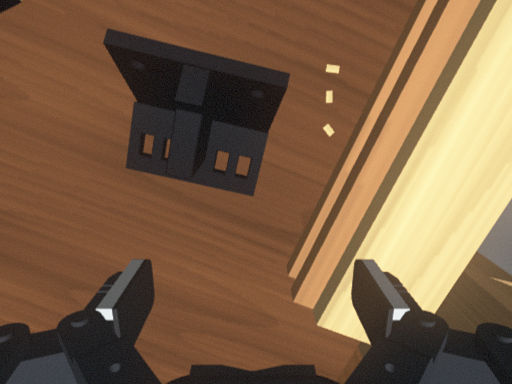

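The top view shows the wooden holder at about (268,188), the rack at (130,183) with its pins on a dark strip, and three dark decoys. I'll enlarge these.

```bash
python3 - <<'E'
import cv2
im=cv2.imread("pics/a_top.png")
cv2.imwrite("pics/b_h.png",cv2.resize(im[150:225,230:305],None,fx=8,fy=8,interpolation=cv2.INTER_CUBIC))
cv2.imwrite("pics/b_r.png",cv2.resize(im[130:234,75:189],None,fx=5.7,fy=5.7,interpolation=cv2.INTER_CUBIC))
im=cv2.imread("pics/a_side.png")
cv2.imwrite("pics/b_s.png",cv2.resize(im[180:255,220:300],None,fx=8,fy=8,interpolation=cv2.INTER_CUBIC)[:600])
E
```

```text
(no output)
```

View pics/b_h.png

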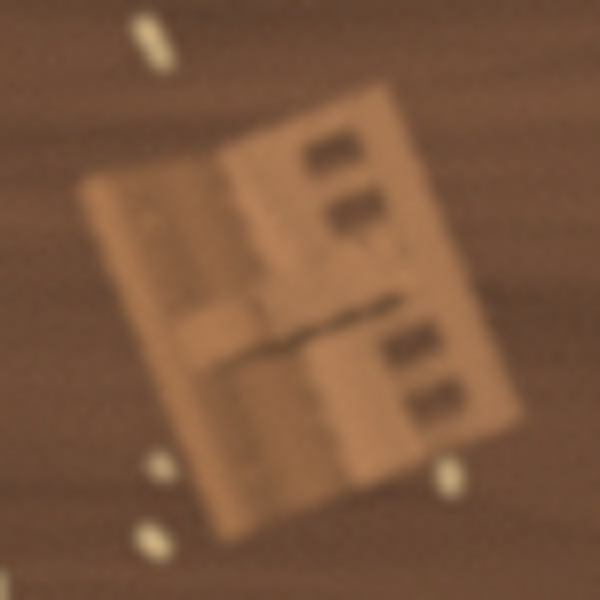

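View pics/b_r.png

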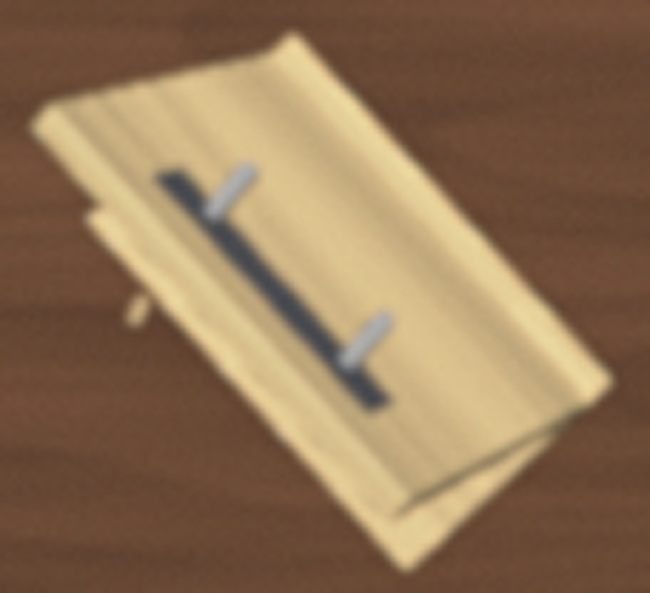

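View pics/b_s.png

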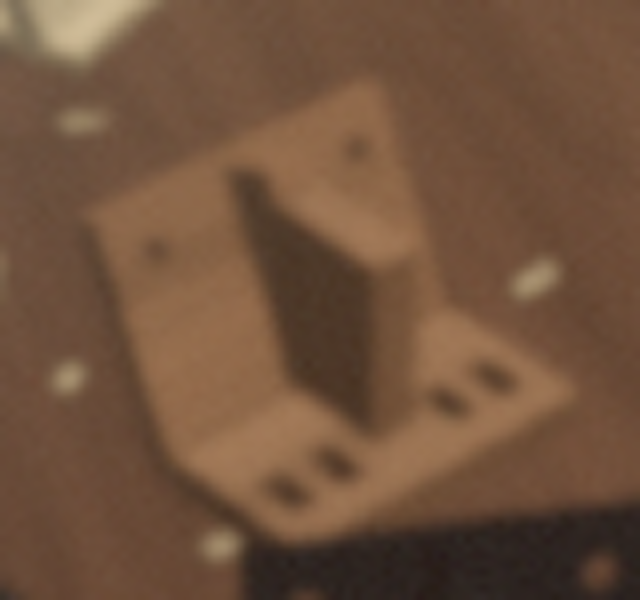

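```bash
cat > h.py <<'E'
import numpy as np,cv2
from scipy.optimize import least_squares
from scipy.spatial.transform import Rotation as R
CAM={'side':([[493.9,0,264.1],[0,493.9,191.2],[0,0,1]],None),}
def getcal():
    import json
    return json.load(open('cal.json'))
def proj(K,T,P):
    K=np.array(K);T=np.array(T);P=np.atleast_2d(P)
    q=(P-T[:3,3])@T[:3,:3]; u=q@K.T
    return u[:,:2]/u[:,2:]
def ray(K,T,uv,z):
    K=np.array(K);T=np.array(T)
    d=T[:3,:3]@np.linalg.solve(K,[uv[0],uv[1],1]); o=T[:3,3]
    return o+d*(z-o[2])/d[2]
s,c=np.sin(np.radians(25)),np.cos(np.radians(25))
def place(p,P): # p=x,y,yaw
    P=np.atleast_2d(P);a=p[2];M=np.array([[np.cos(a),-np.sin(a),0],[np.sin(a),np.cos(a),0],[0,0,1]])
    return P@M.T+[p[0],p[1],0]
def cr(uv,f,ox,oy): return [(uv[0]+.5)/f-.5+ox,(uv[1]+.5)/f-.5+oy]
E
python3 - <<'E'
from rig import ctrl
from h import *
import json
cal={}
for n in('side','top'):
    q=ctrl.camera(n); cal[n]=[q['intrinsics'].tolist(),q['cam_to_world'].tolist()]
json.dump(cal,open('cal.json','w'))
T=lambda *a:cr(a,8,230,150); S=lambda *a:cr(a,8,220,180)
obs=[('top',(71.8,70,95),T(85,185)),('top',(71.8,-70,95),T(225,540)),
('side',(71.8,70,95),S(90,212)),('side',(71.8,-70,95),S(372,80)),
('side',(51.6,50,80.1),S(155,250)),('side',(51.6,-50,80.1),S(357,150)),
]
# which sign: from top, holder +x = image left = world +y ; y = left of that => image down
def res(p,sg):
    return np.concatenate([proj(*cal[n],place(p,[P[0],sg*P[1],P[2]]))[0]-uv for n,P,uv in obs])
for sg in(1,-1):
  r=least_squares(res,[470,-160,1.9],args=(sg,)); print(sg,r.cost,r.x,np.degrees(r.x[2]));print(r.fun.reshape(-1,2).round(2).tolist())
# rack
Q=lambda *a:cr(a,5.7,75,130)
# pins: base & tip
pb=[Q(212,213),Q(345,362)];pt=[Q(250,168),Q(388,318)]
corn=[Q(35,125),Q(395,512)]
K=cal['top']
for h in (150,):
  print('bases',[ray(*K,u,h).round(1) for u in pb],'tips',[ray(*K,u,h+34*s).round(1) for u in pt])
print('top',[ray(*K,u,181).round(1) for u in corn],'bot',[ray(*K,Q(*u),0).round(1) for u in((295,40),(610,380))])
E
```

```text
1 1618.7673303793504 [ 4.24779715e+02 -1.20382093e+02 -3.40510378e-02] -1.9509807517923323
[[-14.8, 17.09], [15.73, -25.27], [14.48, -20.18], [-8.41, 21.34], [1.87, -16.56], [-14.92, 14.03]]
-1 1562.6415008598674 [ 555.61659683 -125.47793716    3.07897019] 176.41199711821918
[[-15.45, 20.72], [15.04, -20.27], [11.1, -19.87], [-13.37, 21.92], [10.81, -18.22], [-6.46, 12.35]]
bases [array([557.1, 262.8, 150. ]), array([484.3, 195.6, 150. ])] tips [array([577.7, 240.6, 164.4]), array([505.1, 171.6, 164.4])]
top [array([595.6, 339.7, 181. ]), array([411.4, 162. , 181. ])] bot [array([669.4, 265.8,   0. ]), array([483.4,  88.8,   0. ])]
```

```bash
cat > fit.py <<'E'
from h import *
cal=getcal()
T=lambda *a:cr(a,8,230,150); S=lambda *a:cr(a,8,220,180)
obs=[('top',(71.8,-70,95),T(85,185)),('top',(71.8,70,95),T(225,540)),
('side',(71.8,70,95),S(90,212)),('side',(71.8,-70,95),S(372,80)),
('side',(51.6,50,80.1),S(155,250)),('side',(51.6,-50,80.1),S(357,150)),
]
def res(p):
    return np.concatenate([proj(*cal[n],place(p,P))[0]-uv for n,P,uv in obs])
r=least_squares(res,[470,-160,1.9]);p=r.x; print(r.cost,r.x,np.degrees(r.x[2]));print(r.fun.reshape(-1,2).round(2).tolist())
im=cv2.imread('pics/a_side.png');f=8
g=cv2.resize(im,None,fx=f,fy=f,interpolation=cv2.INTER_CUBIC)
def draw(g,pts,n,col):
    u=proj(*cal[n],place(p,pts)); u=((u+.5)*f-.5).astype(int)
    cv2.polylines(g,[u.reshape(-1,1,2)],True,col,1)
G=lambda z:[(-27.5,-11,z),(-27.5,11,z),(27.5,11,z),(27.5,-11,z)]
B=[(71.8,70,95),(71.8,-70,95),(27.4,-70,0),(27.4,70,0)]
for n in('side','top'):
    im=cv2.imread(f'pics/a_{n}.png');g=cv2.resize(im,None,fx=f,fy=f,interpolation=cv2.INTER_CUBIC)
    draw(g,G(100),n,(0,0,255));draw(g,G(16),n,(0,255,0));draw(g,B,n,(255,0,0))
    draw(g,np.array(B)+[-12*c,0,12*s],n,(255,255,0))
    if n=='side': g=g[180*f:255*f,220*f:300*f]
    else: g=g[150*f:225*f,230*f:305*f]
    cv2.imwrite(f'pics/c_{n}.png',g)
E
python3 fit.py
```

```text
2.4864872598634435 [ 513.72207594 -186.86573116    1.95546869] 112.04010281652154
[[-0.48, -0.82], [-0.32, -0.52], [-1.24, 0.8], [-0.69, 0.16], [0.34, 0.55], [0.57, 0.53]]
```

View pics/c_side.png

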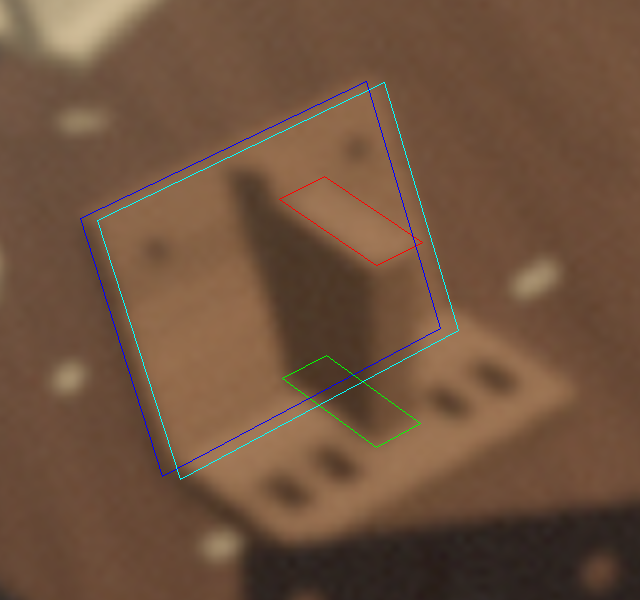

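View pics/c_top.png

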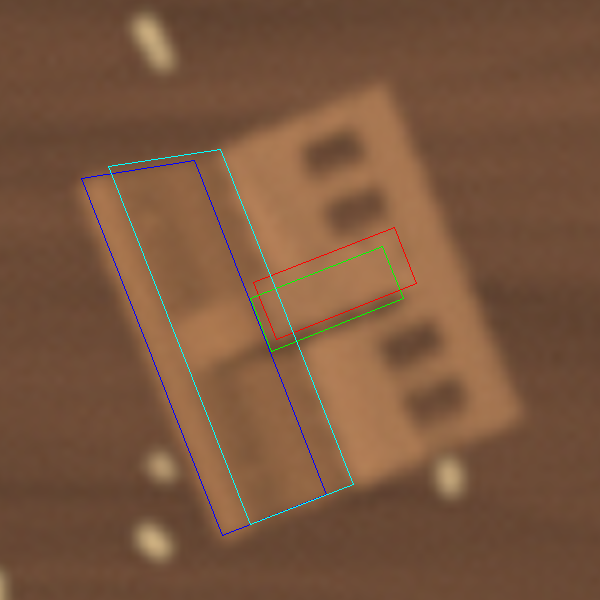

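```bash
cat >> h.py <<'E'
def toolR(a,flip=0):
    # tool x down, z (jaw) along holder y of yaw a
    z=np.array([-np.sin(a),np.cos(a),0])*(-1 if flip else 1); x=np.array([0,0,-1.]); y=np.cross(z,x)
    return np.stack([x,y,z],1)
def plan(obs,pos,Rt):
    R0=R.from_rotvec(obs['orientation']).as_matrix()
    d=R0.T@(np.array(pos)-obs['tool_pos']); dr=R.from_matrix(R0.T@Rt).as_rotvec()
    print('dist',np.linalg.norm(d).round(1),'trans',(d/25).round(3).tolist(),'dr',dr.round(4).tolist(),'deg',np.degrees(np.linalg.norm(dr)).round(1))
E
python3 - <<'E'
from rig import ctrl
from h import *
o=ctrl.get_obs();R0=R.from_rotvec(o['orientation']).as_matrix();print(R0.round(3))
w=ctrl.camera('wrist');W=w['cam_to_world']
print('cam in tool',(R0.T@(W[:3,3]-o['tool_pos'])).round(1),(R0.T@W[:3,:3]).round(3))
for f in(0,1):
  plan(o,(513.7,-186.9,200),toolR(1.9555,f))
  plan(o,(564,183,300),toolR(np.radians(133),f))
print(o['t'])
E
```

```text
[[-0.     0.924  0.383]
 [ 0.001  0.383 -0.924]
 [-1.     0.    -0.001]]
cam in tool [-143.    74.8    0. ] [[ 0.001 -0.294  0.956]
 [-0.001 -0.956 -0.294]
 [ 1.    -0.    -0.001]]
dist 478.2 trans [1.247, 16.12, -10.222] dr [1.5789, -0.0005, 0.0004] deg 90.5
dist 829.6 trans [-2.745, 23.643, -23.123] dr [1.2131, -0.0005, 0.0003] deg 69.5
dist 478.2 trans [1.247, 16.12, -10.222] dr [-1.5627, -0.0004, -0.0005] deg 89.5
dist 829.6 trans [-2.745, 23.643, -23.123] dr [-1.9285, -0.0003, -0.0006] deg 110.5
0.25
```

```bash
python3 - <<'E'
from rig import ctrl
from h import *
o=ctrl.get_obs()
plan(o,(545,205,240),toolR(np.radians(133),1))
E
```

```text
dist 840.0 trans [-0.347, 23.278, -24.228] dr [-1.9285, -0.0002, -0.0004] deg 110.5
```

Emit:
move_arm --translation '[[-1.5,23.3,-24.2],[-1.5,23.3,-24.2],[-1.5,23.3,-24.2],[-1.5,23.3,-24.2],[-1.5,23.3,-24.2],[-1.5,23.3,-24.2],[-1.5,23.3,-24.2],[-1.5,23.3,-24.2],[-1.5,23.3,-24.2],[-1.5,23.3,-24.2],[-1.5,23.3,-24.2],[-1.5,23.3,-24.2],[-1.5,23.3,-24.2],[-1.5,23.3,-24.2],[-1.5,23.3,-24.2],[-0.4,23.3,-24.2],[-0.4,23.3,-24.2],[-0.4,23.3,-24.2],[-0.4,23.3,-24.2],[-0.4,23.3,-24.2]]' --dr '[[-1.93,0,0],[-1.93,0,0],[-1.93,0,0],[-1.93,0,0],[-1.93,0,0],[-1.93,0,0],[-1.93,0,0],[-1.93,0,0],[-1.93,0,0],[-1.93,0,0],[-1.93,0,0],[-1.93,0,0],[-1.93,0,0],[-1.93,0,0],[-1.93,0,0],[-1.93,0,0],[-1.93,0,0],[-1.93,0,0],[-1.93,0,0],[-1.93,0,0]]' --fingers '[1,1,1,1,1,1,1,1,1,1,1,1,1,1,1,1,1,1,1,1]'

```text
t: 2.3
tool_pos: [545.6, 203.8, 241.4]
orientation: [-0.588, 1.49, 0.588]
wrist_force: [-0.4, -0.2, -0.6]
gripper_width: 0.999
```

```bash
python3 - <<'E'
from rig import ctrl
import cv2,json,numpy as np
o=ctrl.get_obs(); print(o['t'],o['tool_pos'],o['joints'].round(3),o['dq'].round(3))
cal=json.load(open('cal.json'))
c=ctrl.camera('wrist'); cv2.imwrite("pics/d_wrist.png",c["img"][:,:,::-1]);cal['w1']=[c['intrinsics'].tolist(),c['cam_to_world'].tolist()]
c=ctrl.camera('side'); cv2.imwrite("pics/d_side.png",c["img"][:,:,::-1])
json.dump(cal,open('cal.json','w'))
E
```

```text
2.3 [545.58753105 203.80733475 241.44557884] [ 0.255  0.424  1.44  -0.     1.278 -0.496] [-0.013 -0.01   0.002  0.     0.001  0.002]
```

View pics/d_wrist.png

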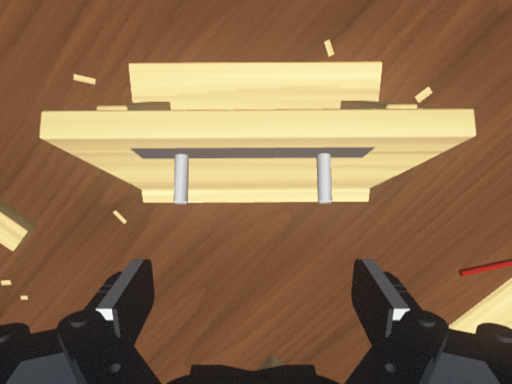

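View pics/d_side.png

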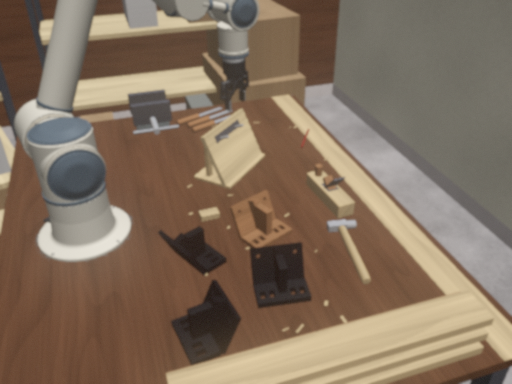

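Wrist view: pins at about (181,154–203) and (324,153–202), with the board's front top edge near row 138. Next come enlarged crops of these and of the rack in the side view.

```bash
python3 - <<'E'
import cv2
im=cv2.imread("pics/d_wrist.png")
cv2.imwrite("pics/e_w1.png",cv2.resize(im[130:215,30:160+50],None,fx=4.4,fy=4.4,interpolation=cv2.INTER_CUBIC))
cv2.imwrite("pics/e_w2.png",cv2.resize(im[130:215,300:480],None,fx=4.4,fy=4.4,interpolation=cv2.INTER_CUBIC))
im=cv2.imread("pics/d_side.png")
cv2.imwrite("pics/e_s.png",cv2.resize(im[105:190,190:270],None,fx=7,fy=7,interpolation=cv2.INTER_CUBIC))
E
```

```text
(no output)
```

View pics/e_w1.png

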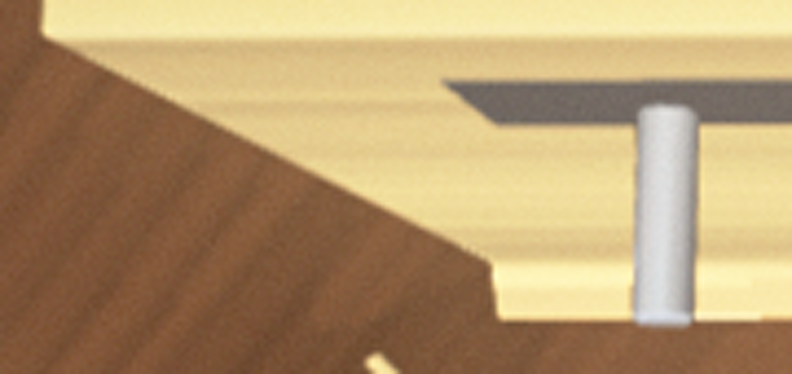

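View pics/e_w2.png

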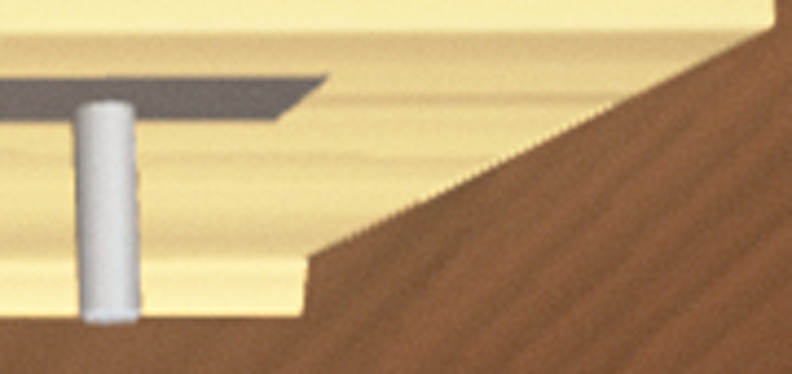

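View pics/e_s.png

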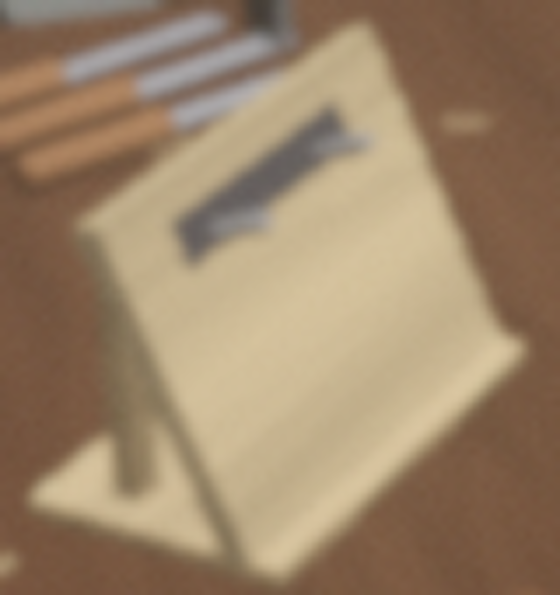

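```bash
cat > rack.py <<'E'
from h import *
import sys
cal=getcal()
w=lambda *a:cr(a,4.4,30,130)
v=lambda *a:cr(a,4.4,300,130)
S=lambda *a:cr(a,7,190,105)
Q=lambda *a:cr(a,5.7,75,130)
xf=np.array([c,0,-s]);zf=np.array([s,0,c]);yf=np.array([0,1.,0]);seat=np.array([150*np.tan(np.radians(25)),0,150])
obs=[('w1','L',w(42,38)),('w1','R',v(773,28)),('w1','bL',w(667,116)),('w1','bR',v(106,112)),('w1','tL',w(662,318)),('w1','tR',v(110,315)),
('side','R',S(358,24)),('side','L',S(85,233)),('side','tL',S(262,218)),('side','tR',S(362,141)),('side','bL',S(212,226)),('side','bR',S(315,148)),
('top','bR',Q(212,213)),('top','bL',Q(345,362)),('top','tR',Q(248,172)),('top','tL',Q(386,322))]
def pt(k,p):
    sg=1 if k[-1]=='L' else -1
    if len(k)==1: P=[181*np.tan(np.radians(25)),sg*130,181]
    else:
        P=seat+yf*(p[3]+50*sg)+zf*p[4]-(34*xf if k[0]=='t' else 0)
    return place(p,P)[0]
W={'w1':1,'side':1.,'top':1.}
def fit(cams):
    ob=[o for o in obs if o[0] in cams]
    f=lambda p:np.concatenate([W[n]*(proj(*cal[n],pt(k,p))[0]-uv) for n,k,uv in ob])
    r=least_squares(f,[560,180,2.32,0,0]);p=r.x
    print(cams,'cost',round(r.cost,2),p.round(3),'yaw',np.degrees(p[2]).round(2))
    for (n,k,_),e in zip(ob,r.fun.reshape(-1,2)): print('  ',n,k,e.round(2),end='')
    mid=place(p,seat+yf*p[3]+zf*p[4])[0]; print('\n mid',mid.round(1)); return p,mid
if __name__=='__main__':
  for cc in(['w1'],['side','top'],['w1','side','top']): fit(cc)
E
python3 rack.py
```

```text
['w1'] cost 4.18 [570.431 181.438   2.327   2.953  -4.826] yaw 133.31
   w1 L [-1.53  0.09]   w1 R [1.53 0.12]   w1 bL [ 0.2  -0.88]   w1 bR [-0.56 -0.69]   w1 tL [0.18 1.03]   w1 tR [0.17 0.98]
 mid [521.7 228.8 145.6]
['side', 'top'] cost 1.23 [563.297 177.937   2.328  -4.243  -4.019] yaw 133.4
   side R [0.16 0.63]   side L [-0.08 -0.43]   side tL [ 0.2  -0.16]   side tR [ 0.48 -0.55]   side bL [-0.05  0.49]   side bR [-0.06  0.3 ]   top bR [-0.33  0.6 ]   top bL [0.13 0.48]   top tR [ 0.07 -0.27]   top tL [-0.09 -0.34]
 mid [519.5 230.4 146.4]
['w1', 'side', 'top'] cost 11.39 [570.318 181.394   2.327   2.904  -3.744] yaw 133.32
   w1 L [-1.75  0.04]   w1 R [1.34 0.02]   w1 bL [-0.22 -1.34]   w1 bR [-0.34 -1.17]   w1 tL [-0.25  0.77]   w1 tR [0.41 0.71]   side R [1.77 0.01]   side L [ 1.73 -1.23]   side tL [ 0.78 -0.14]   side tR [ 1.08 -0.53]   side bL [0.53 0.51]   side bR [0.54 0.32]   top bR [ 0.15 -0.07]   top bL [ 0.57 -0.15]   top tR [ 0.56 -0.93]   top tL [ 0.37 -0.97]
 mid [521.3 229.1 146.6]
```

```bash
python3 - <<'E'
from rig import ctrl
from h import *
o=ctrl.get_obs()
plan(o,(513.7,-186.9,150),toolR(np.radians(112.04),1))
plan(o,(513.7,-186.9,56),toolR(np.radians(112.04),1))
E
```

```text
dist 402.3 trans [3.669, -10.543, -11.591] dr [0.3661, 0.0004, 0.0002] deg 21.0
dist 433.5 trans [7.429, -10.542, -11.593] dr [0.3661, 0.0004, 0.0002] deg 21.0
```

Emit:
move_arm --translation '[[0,-10.54,-11.59],[0,-10.54,-11.59],[0,-10.54,-11.59],[3.67,-10.54,-11.59],[3.67,-10.54,-11.59],[3.67,-10.54,-11.59],[3.67,-10.54,-11.59],[3.67,-10.54,-11.59],[3.67,-10.54,-11.59],[3.67,-10.54,-11.59],[3.67,-10.54,-11.59],[3.67,-10.54,-11.59]]' --dr '[[0.366,0,0],[0.366,0,0],[0.366,0,0],[0.366,0,0],[0.366,0,0],[0.366,0,0],[0.366,0,0],[0.366,0,0],[0.366,0,0],[0.366,0,0],[0.366,0,0],[0.366,0,0]]' --fingers '[1,1,1,1,1,1,1,1,1,1,1,1]'

```text
t: 3.6
tool_pos: [514.5, -184.9, 150.3]
orientation: [-0.304, 1.549, 0.303]
wrist_force: [-0.0, 0.3, -0.0]
gripper_width: 1.0
```

```bash
cat > snap.py <<'E'
from rig import ctrl
import cv2,json,numpy as np,sys
tag=sys.argv[1]; cal=json.load(open('cal.json'))
o=ctrl.get_obs(); print(round(o['t'],2),o['tool_pos'].round(1),'F',o['wrist_force'].round(2),'M',o['moment'].round(2),'w',round(o['gripper_width'],3))
for n in sys.argv[2:]:
    c=ctrl.camera(n); cv2.imwrite(f"pics/{tag}_{n}.png",c["img"][:,:,::-1])
    cal[f'{tag}_{n}']=[c['intrinsics'].tolist(),c['cam_to_world'].tolist()]
json.dump(cal,open('cal.json','w'))
E
python3 snap.py f wrist
```

```text
3.6 [ 514.5 -184.9  150.3] F [-0.04  0.31 -0.02] M [ 0.02 -0.03  0.01] w 1.0
```

View pics/f_wrist.png

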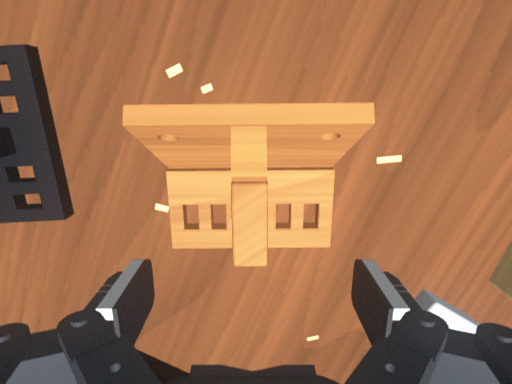

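```bash
python3 - <<'E'
from h import *
from rig import ctrl
cal=getcal()['f_wrist']
obs=[((71.8,70,95),(124,106)),((71.8,-70,95),(373,104)),((60.9,70,100),(127,126)),((60.9,-70,100),(373,124)),((51.6,50,80.1),(169,137.5)),((51.6,-50,80.1),(331,136.5)),((-27.5,11,100),(234.5,266)),((-27.5,-11,100),(267,266))]
f=lambda p:np.concatenate([proj(*cal,place(p,P))[0]-uv for P,uv in obs])
r=least_squares(f,[513,-187,1.95]);print(r.cost,r.x,np.degrees(r.x[2]));print(r.fun.reshape(-1,2).round(1).tolist())
o=ctrl.get_obs();plan(o,(r.x[0],r.x[1],56),toolR(r.x[2],1))
E
```

```text
12.67661016997916 [ 513.67065137 -187.2114782     1.96491421] 112.5812914444707
[[0.5, -0.8], [1.0, -0.8], [-3.4, -0.2], [2.2, -0.2], [0.2, 0.5], [-0.6, 0.2], [-1.1, 1.4], [1.2, 1.1]]
dist 94.3 trans [3.769, -0.076, -0.071] dr [-0.0067, 0.0007, 0.0006] deg 0.4
```

Emit:
move_arm --translation '[[1.5,0,0],[3.0,0,0],[3.75,0,0],[3.75,0,0],[3.75,0,0],[3.75,0,0],[3.75,0,0],[3.75,0,0],[3.75,0,0],[3.75,0,0],[3.75,0,0],[3.75,0,0]]' --dr '[[0,0,0],[-0.006,0,0],[-0.006,0,0],[-0.006,0,0],[-0.006,0,0],[-0.006,0,0],[-0.006,0,0],[-0.006,0,0],[-0.006,0,0],[-0.006,0,0],[-0.006,0,0],[-0.006,0,0]]' --fingers '[1,1,1,1,1,-1,-1,-1,-1,-1,-1,-1]'

```text
t: 4.85
tool_pos: [514.4, -186.0, 56.3]
orientation: [-0.308, 1.548, 0.307]
wrist_force: [-1.6, 0.7, 9.0]
gripper_width: 0.251
```

```bash
python3 snap.py g wrist
```

```text
4.85 [ 514.4 -186.    56.3] F [-1.61  0.75  9.05] M [0.16 0.25 0.08] w 0.251
```

View pics/g_wrist.png

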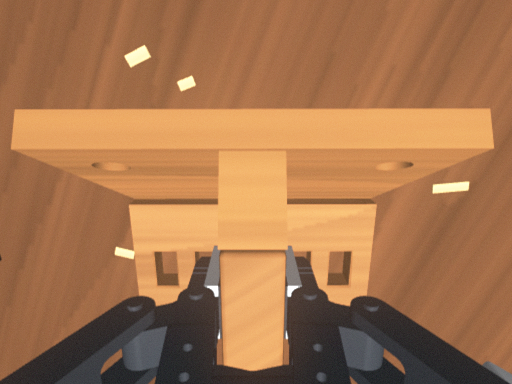

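```bash
python3 - <<'E'
from rig import ctrl
from h import *
o=ctrl.get_obs()
a=np.radians(133.3);d=np.array([np.cos(a),np.sin(a),0])
xf=d*c-np.array([0,0,s])
g=np.array([521,229,146.2])-60*xf-62.5*d-[0,0,18.7]
print(g); plan(o,g,toolR(a,1))
E
```

```text
[601.15739788 143.9390356  152.8570957 ]
dist 354.6 trans [-3.865, 10.87, 8.253] dr [-0.3637, 0.0003, 0.0006] deg 20.8
```

Emit:
move_arm --translation '[[-0.6,0,0],[-1.6,0,0],[-2.8,0,0],[-4.0,0.8,0.6],[-5.0,1.8,1.4],[-5.5,2.9,2.2],[-5.5,4.0,3.0],[-5.5,5.1,3.9],[-5.5,6.2,4.7],[-5.5,7.3,5.5],[-5.5,8.4,6.3],[-5.5,9.4,7.1],[-5.2,10.2,7.7],[-4.8,10.7,8.1],[-4.4,10.87,8.25],[-4.1,10.87,8.25],[-3.9,10.87,8.25],[-3.87,10.87,8.25],[-3.87,10.87,8.25],[-3.87,10.87,8.25]]' --dr '[[0,0,0],[0,0,0],[0,0,0],[-0.03,0,0],[-0.06,0,0],[-0.1,0,0],[-0.14,0,0],[-0.18,0,0],[-0.22,0,0],[-0.26,0,0],[-0.3,0,0],[-0.33,0,0],[-0.35,0,0],[-0.364,0,0],[-0.364,0,0],[-0.364,0,0],[-0.364,0,0],[-0.364,0,0],[-0.364,0,0],[-0.364,0,0]]' --fingers '[-1,-1,-1,-1,-1,-1,-1,-1,-1,-1,-1,-1,-1,-1,-1,-1,-1,-1,-1,-1]'

```text
t: 6.9
tool_pos: [601.2, 143.6, 153.0]
orientation: [-0.591, 1.488, 0.59]
wrist_force: [-0.2, -0.4, -2.8]
gripper_width: 0.246
```

```bash
python3 snap.py i wrist side top; python3 - <<'E'
import cv2
im=cv2.imread("pics/i_side.png")
cv2.imwrite("pics/i_s.png",cv2.resize(im[95:195,185:305],None,fx=6,fy=6,interpolation=cv2.INTER_CUBIC))
E
```

```text
6.9 [601.2 143.6 153. ] F [-0.24 -0.39 -2.78] M [-0.07 -0.05 -0.02] w 0.246
```

View pics/i_wrist.png

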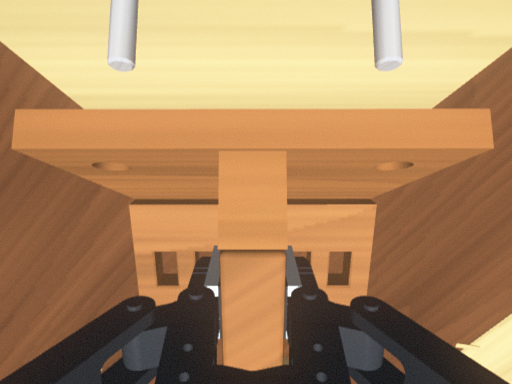

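View pics/i_s.png

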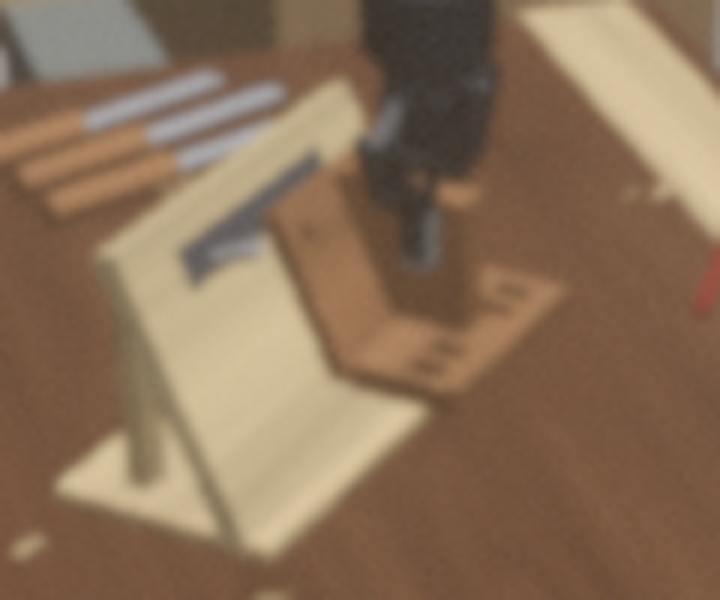

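View pics/i_top.png

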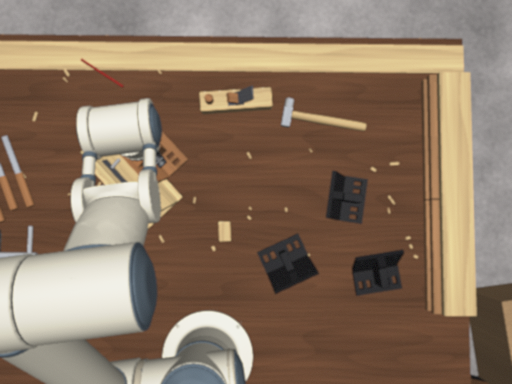

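```bash
python3 - <<'E'
import cv2
im=cv2.imread("pics/i_wrist.png")
cv2.imwrite("pics/j1.png",cv2.resize(im[0:205,0:150],None,fx=4,fy=4,interpolation=cv2.INTER_CUBIC)[:, :])
cv2.imwrite("pics/j2.png",cv2.resize(im[0:205,362:512],None,fx=4,fy=4,interpolation=cv2.INTER_CUBIC))
E
python3 - <<'E'
import cv2
for k in("j1","j2"):
    a=cv2.imread(f"pics/{k}.png");cv2.imwrite(f"pics/{k}.png",a[:600] if False else cv2.copyMakeBorder(a[220:],0,0,0,0,cv2.BORDER_CONSTANT)); 
    print(a.shape); cv2.imwrite(f"pics/{k}t.png",a[:300])
E
```

```text
(820, 600, 3)
(820, 600, 3)
```

View pics/j1.png

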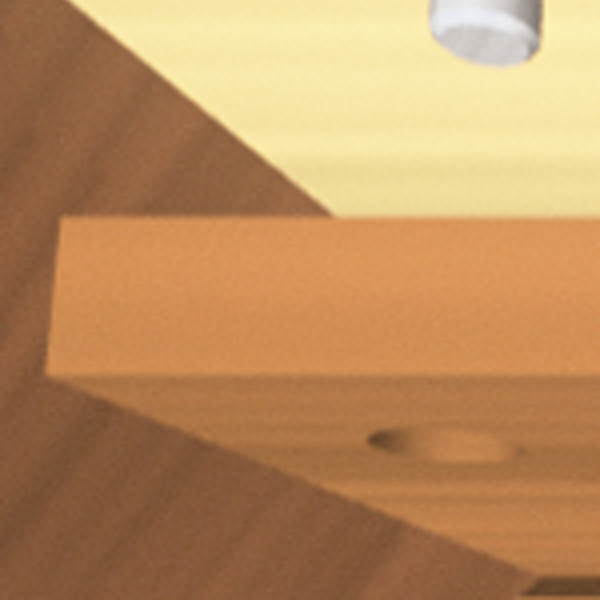

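View pics/j2.png

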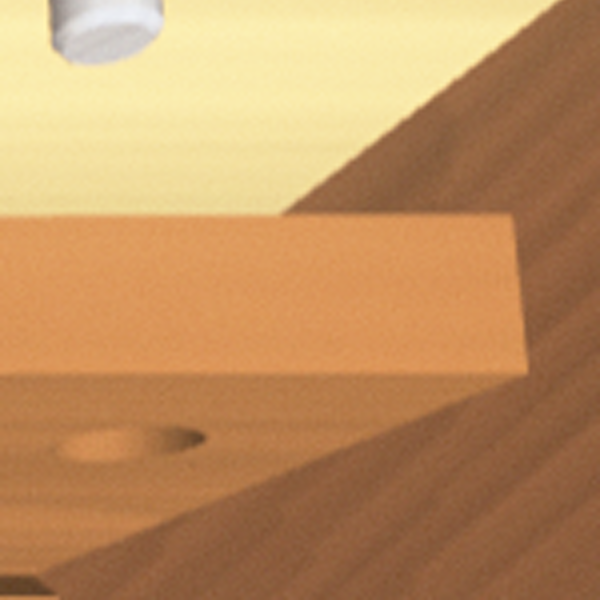

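View pics/j1t.png

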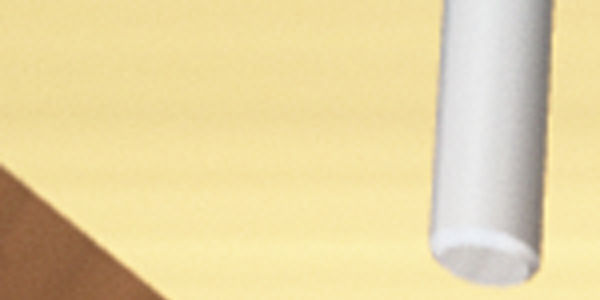

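View pics/j2t.png

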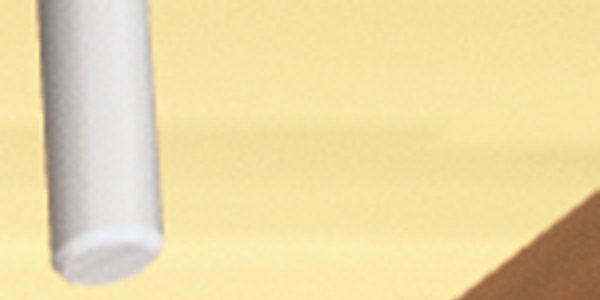

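```bash
cat > rel.py <<'E'
from h import *
cal=getcal()['i_wrist']
A=lambda *a:cr(a,4,0,55);B=lambda *a:cr(a,4,362,55);At=lambda *a:cr(a,4,0,0);Bt=lambda *a:cr(a,4,362,0)
obs=[((71.8,70,95),A(61,216)),((71.8,-70,95),B(515,213)),((60.9,70,100),A(45,376)),((60.9,-70,100),B(528,374)),((51.6,50,80.1),A(443,445)),((51.6,-50,80.1),B(130,443))]
def pl(q,P): # x,y,yaw,z,pitch about holder y at grip, roll
    P=np.atleast_2d(np.array(P,float))-[0,0,75]
    M=R.from_euler('ZYX',[q[2],q[4],q[5]]).as_matrix()
    return P@M.T+[q[0],q[1],q[3]]
prior=lambda q:[q[4]/0.01,q[5]/0.01]
f=lambda q:np.concatenate([(proj(*cal,pl(q,P))[0]-uv) for P,uv in obs]+[prior(q)])
r=least_squares(f,[601,144,2.326,172,0,0],x_scale=[10,10,.1,10,.1,.1]);q=r.x
print('holder',q.round(4),np.degrees(q[2:3]).round(2));print(r.fun.round(2).tolist())
back=pl(q,[62.5,0,75])[0];print('back',back.round(2))
Lz=At(485,258);Rz=Bt(108,257)
def g(m):
    d=np.array([np.cos(m[3]),np.sin(m[3]),0]);y=np.array([-d[1],d[0],0]);xf=d*c-np.array([0,0,s])
    t=m[:3]-34*xf
    return np.concatenate([proj(*cal,t+50*y)[0]-Lz,proj(*cal,t-50*y)[0]-Rz])
r=least_squares(g,[521,229,146,2.326],x_scale=[10,10,10,.1]);m=r.x
print('pins',m.round(3),np.degrees(m[3]).round(2),r.fun.round(2))
a=m[3];d=np.array([np.cos(a),np.sin(a),0]);xf=d*c-np.array([0,0,s]);y=np.array([-d[1],d[0],0]);zf=d*s+np.array([0,0,c])
e=m[:3]-back
print('to go x,y,z plate axes',(e@xf).round(2),(e@y).round(2),(e@zf).round(2),'yaw diff deg',np.degrees(a-q[2]).round(2))
E
python3 rel.py
```

```text
holder [ 6.011025e+02  1.431091e+02  2.326700e+00  1.722430e+02 -1.100000e-03
 -1.400000e-03] [133.31]
[-0.36, 0.15, -0.2, 0.28, -0.04, -0.23, 0.33, -0.36, 0.65, 0.04, -0.34, 0.17, -0.11, -0.14]
back [558.23 188.59 172.31]
pins [521.319 229.168 145.179   2.326] 133.3 [0. 0. 0. 0.]
to go x,y,z plate axes 61.18 -0.96 -1.41 yaw diff deg -0.01
```

Emit:
move_arm --translation '[[0.05,0,0.04],[0.15,0.25,0.04],[0.3,0.52,0.04],[0.42,0.77,0.04],[0.42,0.77,0.04],[0.42,0.77,0.04],[0.42,0.77,0.04]]' --dr '[[0,0,0],[0,0,0],[0,0,0],[0,0,0],[0,0,0],[0,0,0],[0,0,0]]' --fingers '[-1,-1,-1,-1,-1,-1,-1]'

```text
t: 7.75
tool_pos: [588.7, 158.7, 142.2]
orientation: [-0.591, 1.488, 0.591]
wrist_force: [0.9, -0.8, -3.1]
gripper_width: 0.25
```

```bash
python3 snap.py k wrist side; python3 - <<'E'
import cv2
im=cv2.imread("pics/k_wrist.png")
a=cv2.resize(im[40:190,0:512],None,fx=1.56,fy=1.56,interpolation=cv2.INTER_CUBIC)
cv2.imwrite("pics/k1.png",a)
b=cv2.hconcat([im[40:185,70:160],im[40:185,350:440]])
cv2.imwrite("pics/k2.png",cv2.resize(b,None,fx=4,fy=4,interpolation=cv2.INTER_CUBIC))
im=cv2.imread("pics/k_side.png")
cv2.imwrite("pics/k_s.png",cv2.resize(im[95:195,185:305],None,fx=6,fy=6,interpolation=cv2.INTER_CUBIC))
E
```

```text
7.75 [588.7 158.7 142.2] F [ 0.86 -0.82 -3.13] M [-0.02 -0.06  0.01] w 0.25
```

View pics/k2.png

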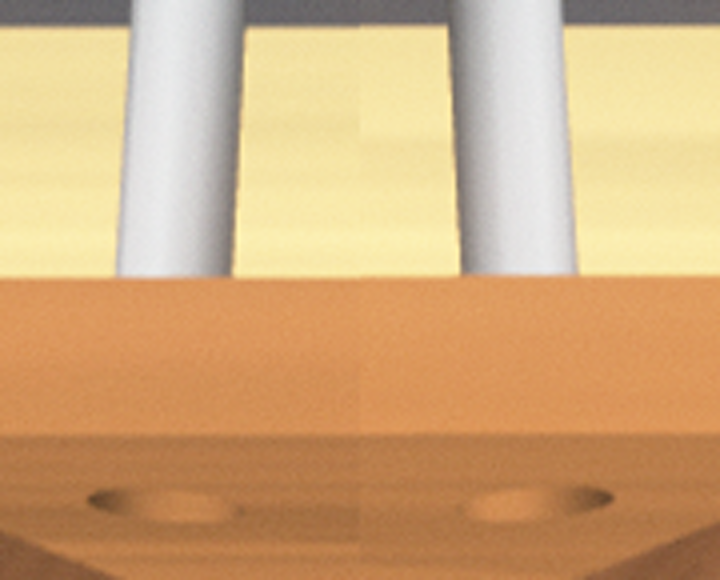

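View pics/k_s.png

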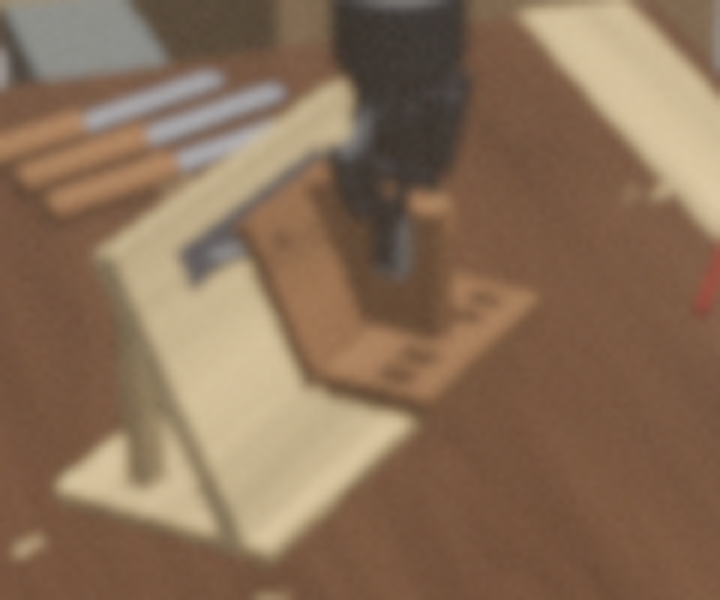

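Emit:
move_arm --translation '[[0.034,0.073,-0.01],[0.068,0.145,-0.01],[0.101,0.218,-0.01],[0.135,0.29,-0.01],[0.152,0.326,-0.01],[0.169,0.363,-0.01],[0.186,0.399,-0.01],[0.186,0.399,-0.01]]' --dr '[[0,0,0],[0,0,0],[0,0,0],[0,0,0],[0,0,0],[0,0,0],[0,0,0],[0,0,0]]' --fingers '[-1,-1,-1,-1,-1,-1,-1,-1]'

```text
t: 8.65
tool_pos: [581.4, 165.9, 137.3]
orientation: [-0.591, 1.489, 0.591]
wrist_force: [-0.3, 0.6, -2.8]
gripper_width: 0.253
```

```bash
python3 snap.py l wrist; python3 - <<'E'
import cv2
im=cv2.imread("pics/l_wrist.png")
b=cv2.hconcat([im[40:185,70:160],im[40:185,350:440]])
cv2.imwrite("pics/l2.png",cv2.resize(b,None,fx=4,fy=4,interpolation=cv2.INTER_CUBIC))
E
```

```text
8.65 [581.4 165.9 137.3] F [-0.32  0.62 -2.8 ] M [-0.02 -0.05  0.05] w 0.253
```

View pics/l2.png

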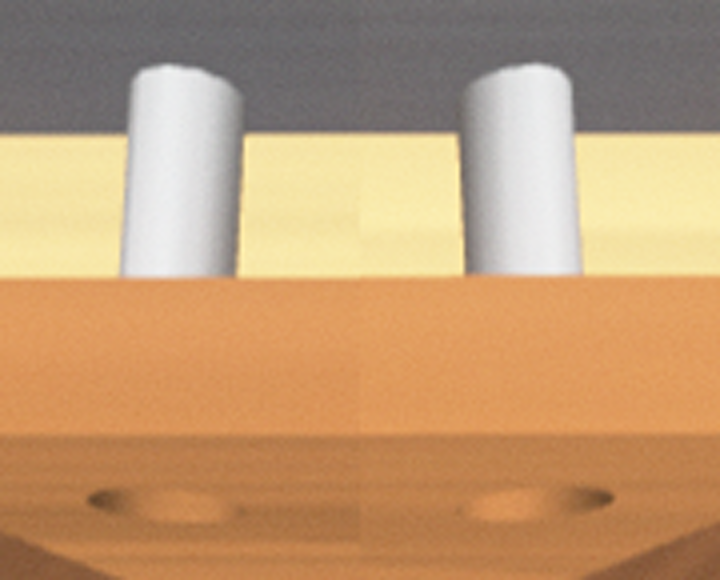

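Emit:
move_arm --translation '[[0.025,0.054,0],[0.05,0.109,0],[0.076,0.163,0],[0.101,0.218,0],[0.127,0.272,0],[0.152,0.326,0],[0.169,0.363,0],[0.186,0.399,0],[0.203,0.435,0],[0.203,0.435,0]]' --dr '[[0,0,0],[0,0,0],[0,0,0],[0,0,0],[0,0,0],[0,0,0],[0,0,0],[0,0,0],[0,0,0],[0,0,0]]' --fingers '[-1,-1,-1,-1,-1,-1,-1,-1,-1,-1]'

```text
t: 9.7
tool_pos: [573.9, 173.8, 132.3]
orientation: [-0.591, 1.489, 0.591]
wrist_force: [-0.5, 0.3, -2.3]
gripper_width: 0.254
```

```bash
python3 snap.py m wrist side; python3 - <<'E'
import cv2
im=cv2.imread("pics/m_wrist.png")
b=cv2.hconcat([im[40:185,70:160],im[40:185,350:440]])
cv2.imwrite("pics/m2.png",cv2.resize(b,None,fx=4,fy=4,interpolation=cv2.INTER_CUBIC))
im=cv2.imread("pics/m_side.png")
cv2.imwrite("pics/m_s.png",cv2.resize(im[95:195,185:305],None,fx=6,fy=6,interpolation=cv2.INTER_CUBIC))
E
```

```text
9.7 [573.9 173.8 132.3] F [-0.55  0.26 -2.33] M [ 0.04 -0.07 -0.05] w 0.254
```

View pics/m2.png

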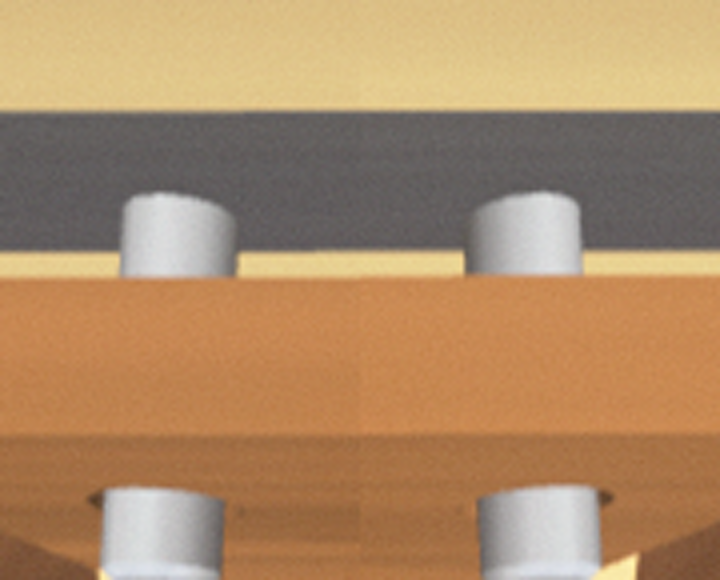

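View pics/m_s.png

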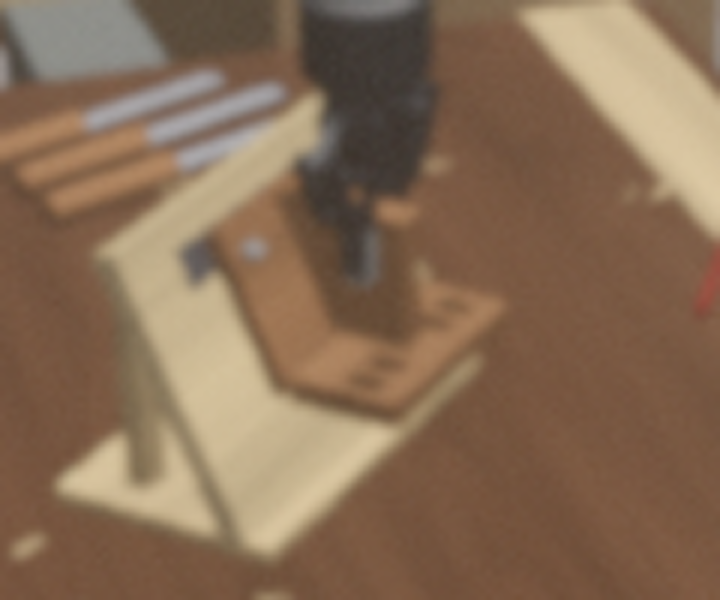

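Emit:
move_arm --translation '[[0.025,0.054,0],[0.05,0.109,0],[0.076,0.163,0],[0.101,0.218,0],[0.127,0.272,0],[0.152,0.326,0],[0.169,0.363,0],[0.186,0.399,0],[0.203,0.435,0],[0.22,0.471,0],[0.22,0.471,0]]' --dr '[[0,0,0],[0,0,0],[0,0,0],[0,0,0],[0,0,0],[0,0,0],[0,0,0],[0,0,0],[0,0,0],[0,0,0],[0,0,0]]' --fingers '[-1,-1,-1,-1,-1,-1,-1,-1,-1,-1,-1]'

```text
t: 10.9
tool_pos: [565.8, 182.4, 126.8]
orientation: [-0.591, 1.489, 0.591]
wrist_force: [0.2, -0.7, -3.1]
gripper_width: 0.254
```

```bash
python3 snap.py n wrist
```

```text
10.9 [565.8 182.4 126.8] F [ 0.2  -0.74 -3.15] M [-0.05 -0.01  0.01] w 0.254
```

View pics/n_wrist.png

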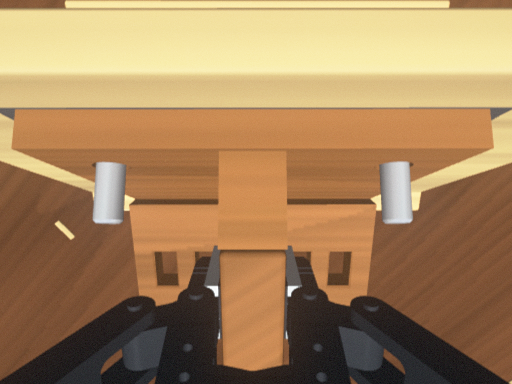

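Emit:
move_arm --translation '[[0.008,0.018,0],[0.017,0.036,0],[0.025,0.054,0],[0.034,0.073,0],[0.034,0.073,0]]' --dr '[[0,0,0],[0,0,0],[0,0,0],[0,0,0],[0,0,0]]' --fingers '[-1,-1,-1,-1,-1]'

```text
t: 11.45
tool_pos: [564.7, 183.6, 126.0]
orientation: [-0.591, 1.489, 0.591]
wrist_force: [0.2, -1.2, -3.3]
gripper_width: 0.249
```

Emit:
move_arm --translation '[[0.008,0.018,0],[0.012,0.027,0],[0.017,0.036,0],[0.017,0.036,0]]' --dr '[[0,0,0],[0,0,0],[0,0,0],[0,0,0]]' --fingers '[-1,-1,-1,-1]'

```text
t: 11.85
tool_pos: [564.7, 183.7, 125.9]
orientation: [-0.592, 1.488, 0.59]
wrist_force: [2.5, -8.1, 1.4]
gripper_width: 0.25
```

```bash
python3 snap.py p wrist side; python3 - <<'E'
import cv2
im=cv2.imread("pics/p_wrist.png")
cv2.imwrite("pics/p2.png",cv2.resize(im[60:235,0:512],None,fx=1.56,fy=3.2,interpolation=cv2.INTER_CUBIC))
im=cv2.imread("pics/p_side.png")
cv2.imwrite("pics/p_s.png",cv2.resize(im[95:195,185:305],None,fx=6,fy=6,interpolation=cv2.INTER_CUBIC))
E
```

```text
11.85 [564.7 183.7 125.9] F [ 2.46 -8.13  1.44] M [-1.13 -0.26 -0.05] w 0.25
```

View pics/p2.png

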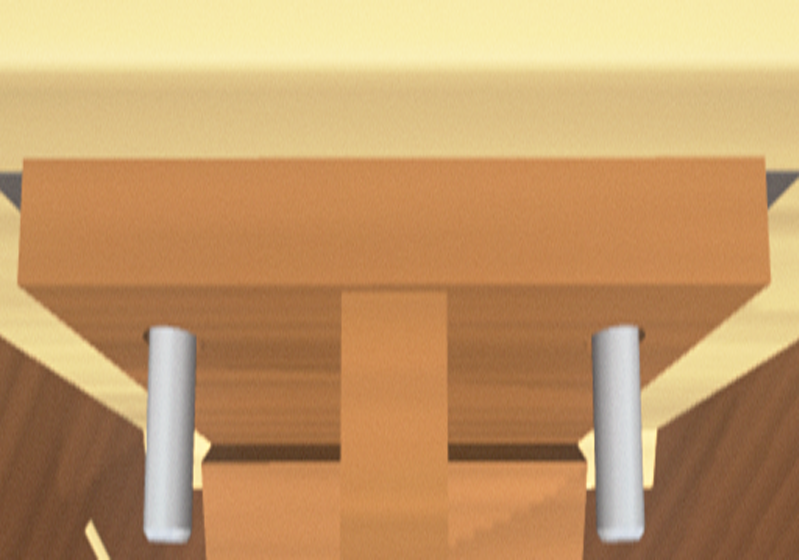

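View pics/p_s.png

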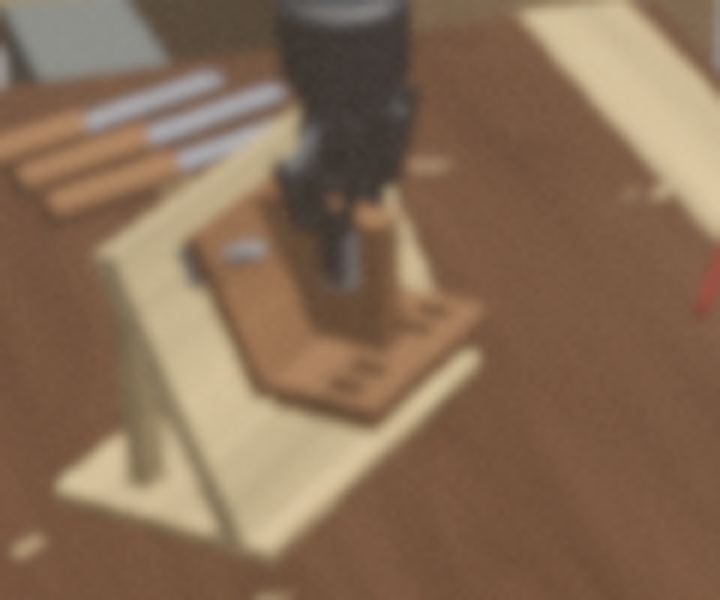

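Emit:
move_arm --translation '[[0.004,0.008,0],[0.007,0.015,0],[0.007,0.015,0]]' --dr '[[0,0,0],[0,0,0],[0,0,0]]' --fingers '[-1,-1,-1]'

```text
t: 12.25
tool_pos: [564.7, 183.6, 125.9]
orientation: [-0.592, 1.488, 0.59]
wrist_force: [3.2, -10.4, 2.6]
gripper_width: 0.249
```

Emit:
move_arm --translation '[[0.015,-0.007,0],[0.03,-0.014,0],[0.03,-0.014,0]]' --dr '[[0,0,0],[0,0,0],[0,0,0]]' --fingers '[-1,-1,-1]'

```text
t: 12.55
tool_pos: [565.1, 183.7, 125.4]
orientation: [-0.592, 1.487, 0.59]
wrist_force: [2.2, -7.8, 5.1]
gripper_width: 0.251
```

```bash
python3 snap.py q
```

```text
12.55 [565.1 183.7 125.4] F [ 2.25 -7.84  5.09] M [-1.06 -0.3  -0.04] w 0.251
```

Emit:
move_arm --translation '[[0.015,-0.007,0],[0.03,-0.014,0],[0.03,-0.014,0]]' --dr '[[0,0,0],[0,0,0],[0,0,0]]' --fingers '[-1,-1,-1]'

```text
t: 12.85
tool_pos: [565.5, 183.7, 124.8]
orientation: [-0.592, 1.486, 0.59]
wrist_force: [2.7, -6.6, 6.4]
gripper_width: 0.252
```

```bash
python3 snap.py r wrist
```

```text
12.85 [565.5 183.7 124.8] F [ 2.68 -6.57  6.4 ] M [-0.85 -0.3  -0.01] w 0.252
```

View pics/r_wrist.png

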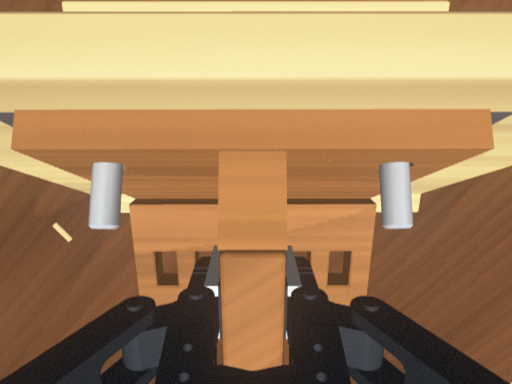

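Emit:
move_arm --translation '[[0,0,0],[0,0,0],[0,0,0],[0,0,0],[0,0,0]]' --dr '[[0,0,0],[0,0,0],[0,0,0],[0,0,0],[0,0,0]]' --fingers '[-0.2,0,0,0,0]'

```text
t: 13.4
tool_pos: [564.2, 184.1, 123.8]
orientation: [-0.591, 1.489, 0.591]
wrist_force: [0.8, -0.4, -0.4]
gripper_width: 0.502
```

```bash
python3 snap.py s wrist
```

```text
13.4 [564.2 184.1 123.8] F [ 0.77 -0.43 -0.39] M [ 0.04 -0.   -0.01] w 0.502
```

View pics/s_wrist.png

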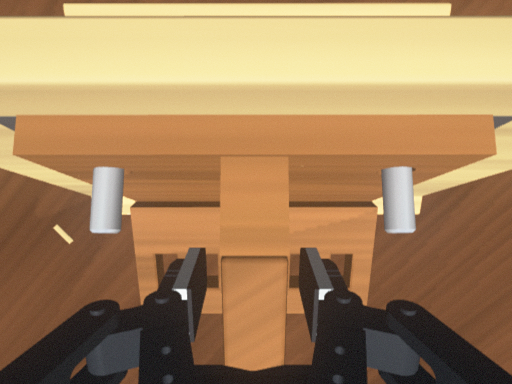

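Emit:
move_arm --translation '[[-0.4,0,0],[-1,0,0],[-2,0,0],[-3.2,0,0],[-4.4,0,0],[-5.5,0,0],[-5.5,-1.5,0],[-5.5,-3,0],[-5.5,-4,0],[-5.5,-4,0],[-5.5,-4,0]]' --dr '[[0,0,0],[0,0,0],[0,0,0],[0,0,0],[0,0,0],[0,0,0],[0,0,0],[0,0,0],[0,0,0],[0,0,0],[0,0,0]]' --fingers '[0,0,0,0,0,0,0,0,0,0,0]'

```text
t: 14.55
tool_pos: [632.8, 111.1, 261.7]
orientation: [-0.59, 1.489, 0.591]
wrist_force: [0.3, -0.6, 0.3]
gripper_width: 0.5
```

```bash
python3 snap.py u wrist side; python3 - <<'E'
import cv2
im=cv2.imread("pics/u_side.png")
cv2.imwrite("pics/u_s.png",cv2.resize(im[95:195,185:305],None,fx=6,fy=6,interpolation=cv2.INTER_CUBIC))
E
```

```text
14.55 [632.8 111.1 261.7] F [ 0.25 -0.59  0.32] M [ 0.06  0.04 -0.  ] w 0.5
```

View pics/u_wrist.png

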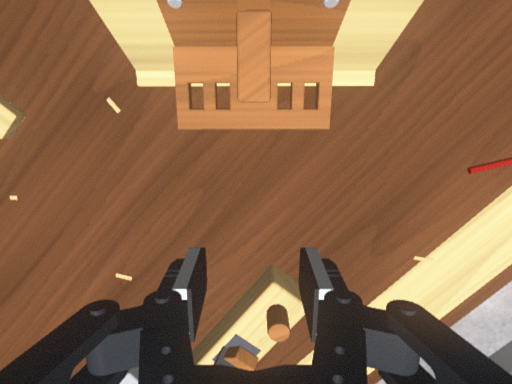

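View pics/u_s.png

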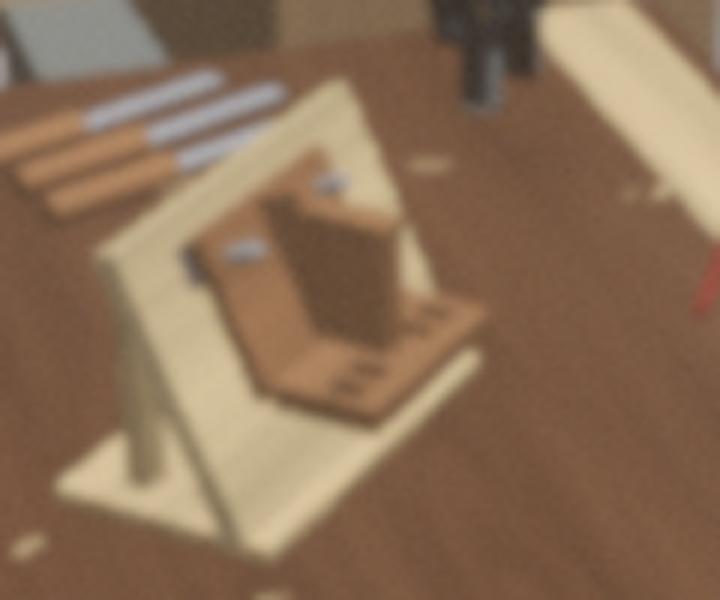

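Emit:
move_arm --translation '[[0,1.2,0],[0,2.4,0],[0,3.6,0],[0,4.6,0],[0,5,0],[0,5,0],[0,5,0]]' --dr '[[0,0,0],[0,0,0],[0,0,0],[0,0,0],[0,0,0],[0,0,0],[0,0,0]]' --fingers '[0,0,0,0,0,0,0]'

```text
t: 15.35
tool_pos: [547.5, 202.1, 261.6]
orientation: [-0.592, 1.488, 0.591]
wrist_force: [-0.4, 0.5, -0.1]
gripper_width: 0.498
```

```bash
python3 snap.py v wrist; python3 - <<'E'
import cv2
im=cv2.imread("pics/v_wrist.png")
cv2.imwrite("pics/v2.png",cv2.resize(im[90:270,110:390],None,fx=2.8,fy=2.8,interpolation=cv2.INTER_CUBIC))
E
```

```text
15.35 [547.5 202.1 261.6] F [-0.4   0.51 -0.07] M [ 0.04 -0.05  0.04] w 0.498
```

View pics/v2.png

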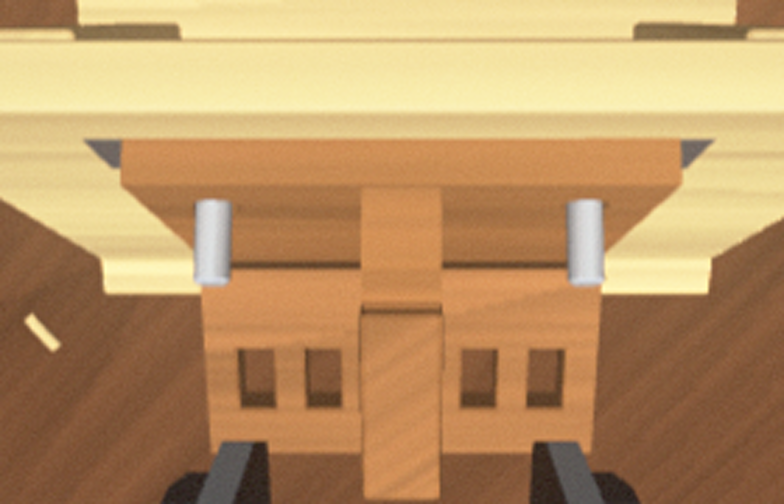

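```bash
cat > rel2.py <<'E'
from h import *
cal=getcal()['v_wrist']
A=lambda *a:cr(a,2.8,110,90)
obs=[((71.8,70,95),A(121,141)),((71.8,-70,95),A(682,140)),((60.9,70,100),A(121,186)),((60.9,-70,100),A(683,185)),((-27.5,11,100),A(365,497)),((-27.5,-11,100),A(438,498))]
def pl(q,P):
    P=np.atleast_2d(np.array(P,float))-[0,0,75]
    return P@R.from_euler('ZYX',[q[2],q[4],0]).as_matrix().T+[q[0],q[1],q[3]]
f=lambda q:np.concatenate([(proj(*cal,pl(q,P))[0]-uv) for P,uv in obs]+[[q[4]/.03]])
r=least_squares(f,[565,183,2.326,144,0],x_scale=[10,10,.1,10,.1]);q=r.x;print(q.round(3),np.degrees([q[2],q[4]]).round(2),r.fun.round(2).tolist())
back=pl(q,[62.5,0,75])[0]
Lz=A(213,279);Rz=A(587,278)
def g(m):
    d=np.array([np.cos(m[3]),np.sin(m[3]),0]);y=np.array([-d[1],d[0],0]);xf=d*c-np.array([0,0,s]);t=m[:3]-34*xf
    return np.concatenate([proj(*cal,t+50*y)[0]-Lz,proj(*cal,t-50*y)[0]-Rz])
m=least_squares(g,[521,229,146,2.326],x_scale=[10,10,10,.1]).x
a=m[3];d=np.array([np.cos(a),np.sin(a),0]);xf=d*c-np.array([0,0,s]);y=np.array([-d[1],d[0],0]);zf=d*s+np.array([0,0,c])
e=m[:3]-back;print('pins',m[:3].round(1),'gap x,y,z',(e@xf).round(2),(e@y).round(2),(e@zf).round(2),'yawdiff',np.degrees(a-q[2]).round(2))
E
python3 rel2.py
```

```text
[ 5.65601e+02  1.83392e+02  2.32800e+00  1.41620e+02 -3.30000e-02] [133.36  -1.87] [0.41, -0.54, -0.35, -0.41, -0.06, 0.2, -0.19, 0.32, -0.92, 0.44, 1.12, 0.04, -1.09]
pins [521.1 229.8 144.4] gap x,y,z 1.34 0.47 1.4 yawdiff 0.08
```

The holder hangs on both pins, but this fit gives a 1.3 mm gap and about −1.9° pitch, which is too uncertain to call flush. I'll check it against the closer post-release view.

```bash
python3 - <<'E'
import cv2
for n in("p","s"):
    im=cv2.imread(f"pics/{n}_wrist.png")
    b=cv2.hconcat([im[100:240,0:135],im[100:240,375:510]])
    cv2.imwrite(f"pics/w_{n}.png",cv2.resize(b,None,fx=2.9,fy=4,interpolation=cv2.INTER_CUBIC))
E
```

```text
(no output)
```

View pics/w_p.png

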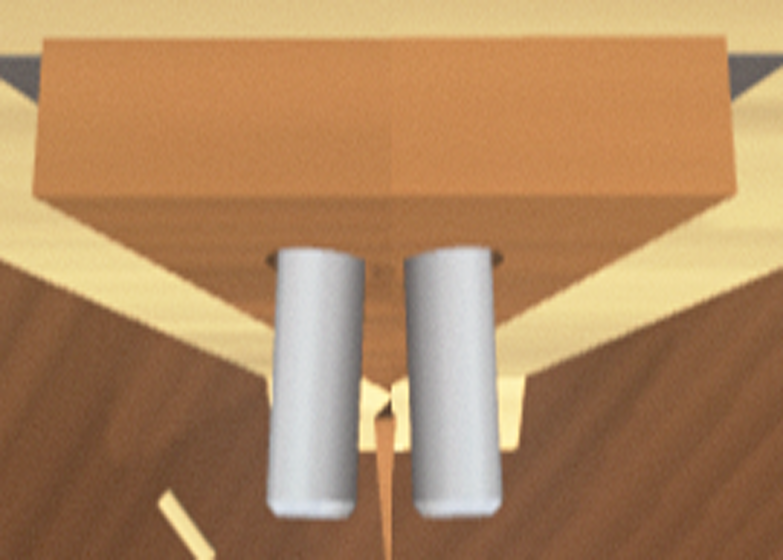

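View pics/w_s.png

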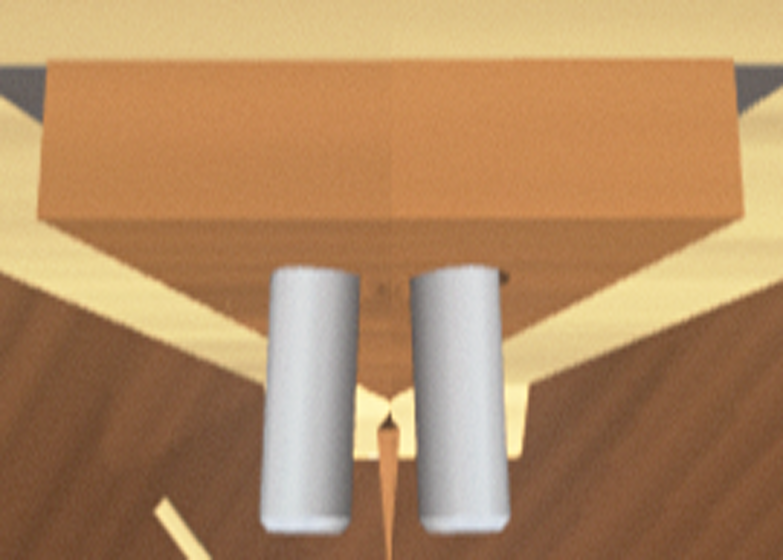

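```bash
cat > gap.py <<'E'
from h import *
C=getcal()
a=np.radians(133.32);d=np.array([np.cos(a),np.sin(a),0]);xf=d*c-np.array([0,0,s]);y=np.array([-d[1],d[0],0]);zf=d*s+np.array([0,0,c])
th=np.linspace(0,2*np.pi,73)
def circ(cal,ctr,r):
    P=ctr+r*(np.cos(th)[:,None]*y+np.sin(th)[:,None]*zf); return proj(*cal,P)
def tip_low(cal,m,sg):
    t=m-34*xf+50*sg*y
    return max(circ(cal,t,4.0)[:,1].max(),circ(cal,t+xf,5.)[:,1].max())
def junc(cal,m,sg,g): # top of pin at plate front plane (uppermost row)
    return circ(cal,m-(12+g)*xf+50*sg*y,5.)[:,1].min()
def cols(cal,m,sg):
    t=m-33*xf+50*sg*y; u=circ(cal,t,5.); return u[:,0].min(),u[:,0].max()
cr2=lambda x,y:((x+.5)/2.9-.5+(0 if x<391 else 375-135),(y+.5)/4-.5+100)
cr3=lambda x,y:((x+.5)/2.8-.5+110,(y+.5)/2.8-.5+90)
D={'p_wrist':(cr2,[(267,356,517,248),(413,501,517,248)]),'s_wrist':(cr2,[(260,350,532,266),(420,509,531,266)]),'v_wrist':(cr3,[(194,232,285,200),(568,605,285,199)])}
for n,(f,(L,Rr)) in D.items():
    cal=C[n]; z=[]
    for (l,r,lo,hi) in(L,Rr): z.append((f(l,0)[0],f(r,0)[0],f(0,lo)[1],f(0,hi)[1]))
    # fit m by tip columns & tip rows
    def g(m): return np.concatenate([[cols(cal,m,sg)[0]-q[0],cols(cal,m,sg)[1]-q[1],tip_low(cal,m,sg)-q[2]] for sg,q in((1,z[0]),(-1,z[1]))])
    r=least_squares(g,[521,229,146],diff_step=1e-5);m=r.x
    print(n,m.round(1),'res',r.fun.round(2),'junction obs',[round(q[3],1) for q in z],'pred g=0,1,2,3',[[round(junc(cal,m,sg,G),1) for sg in(1,-1)] for G in(0,1,2,3)])
E
python3 gap.py
```

```text
p_wrist [521.7 228.5 145.2] res [-0.34  0.45  0.19 -0.6   0.48 -0.19] junction obs [161.6, 161.6] pred g=0,1,2,3 [[np.float64(162.7), np.float64(162.4)], [np.float64(165.6), np.float64(165.3)], [np.float64(168.5), np.float64(168.2)], [np.float64(171.4), np.float64(171.1)]]
s_wrist [521.6 228.6 145.3] res [-0.44  0.59  0.02 -0.74  0.59 -0.02] junction obs [166.1, 166.1] pred g=0,1,2,3 [[np.float64(165.4), np.float64(165.1)], [np.float64(168.3), np.float64(168.0)], [np.float64(171.2), np.float64(171.0)], [np.float64(174.2), np.float64(173.9)]]
v_wrist [521.9 229.  144.4] res [ 0.    0.02  0.04 -0.19  0.17 -0.04] junction obs [161.1, 160.8] pred g=0,1,2,3 [[np.float64(160.4), np.float64(160.3)], [np.float64(161.7), np.float64(161.6)], [np.float64(163.0), np.float64(162.9)], [np.float64(164.3), np.float64(164.2)]]
```

The pin-exposure check is better conditioned. It gives a gap of about 0 while pressed and 0.3–0.5 mm after release, so I'll give one gentle nudge with closed fingers, high on the grip's front, to seat it fully.

Emit:
move_arm --translation '[[0,-1.2,0],[0,-2.4,0],[0,-2.9,0],[0,-2.9,0],[1,-2.9,0],[2.2,-2.9,0],[3.4,-2.9,0],[4.34,-2.9,0],[4.34,-2.9,0],[4.34,-2.9,0]]' --dr '[[0,0,0],[0,0,0],[0,0,0],[0,0,0],[0,0,0],[0,0,0],[0,0,0],[0,0,0],[0,0,0],[0,0,0]]' --fingers '[-1,-1,-1,-1,-1,-1,-1,-1,-1,-1]'

```text
t: 16.4
tool_pos: [596.8, 149.8, 153.4]
orientation: [-0.591, 1.489, 0.591]
wrist_force: [0.2, -0.4, 1.0]
gripper_width: -0.002
```

```bash
python3 snap.py x wrist
```

```text
16.4 [596.8 149.8 153.4] F [ 0.2  -0.44  0.96] M [-0.04  0.06  0.03] w -0.002
```

View pics/x_wrist.png

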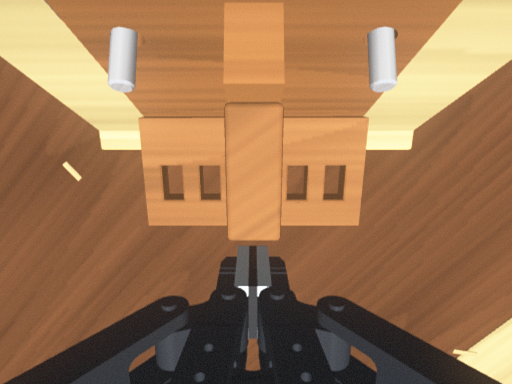

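Emit:
move_arm --translation '[[0,0.04,0],[0,0.08,0],[0,0.12,0],[0,0.14,0],[0,0.14,0]]' --dr '[[0,0,0],[0,0,0],[0,0,0],[0,0,0],[0,0,0]]' --fingers '[-1,-1,-1,-1,-1]'

```text
t: 16.95
tool_pos: [594.4, 152.1, 153.0]
orientation: [-0.591, 1.489, 0.591]
wrist_force: [-0.2, -0.3, 0.5]
gripper_width: -0.003
```

Emit:
move_arm --translation '[[0,0.02,0],[0,0.04,0],[0,0.06,0],[0,0.06,0]]' --dr '[[0,0,0],[0,0,0],[0,0,0],[0,0,0]]' --fingers '[-1,-1,-1,-1]'

```text
t: 17.35
tool_pos: [593.4, 153.2, 152.9]
orientation: [-0.591, 1.489, 0.591]
wrist_force: [0.4, -0.2, -0.6]
gripper_width: 0.001
```

Emit:
move_arm --translation '[[0,0.02,0],[0,0.04,0],[0,0.06,0],[0,0.06,0]]' --dr '[[0,0,0],[0,0,0],[0,0,0],[0,0,0]]' --fingers '[-1,-1,-1,-1]'

```text
t: 17.75
tool_pos: [592.4, 154.3, 152.9]
orientation: [-0.591, 1.489, 0.591]
wrist_force: [-0.3, -0.1, 0.2]
gripper_width: -0.001
```

Emit:
move_arm --translation '[[0,0.02,0],[0,0.04,0],[0,0.06,0],[0,0.06,0]]' --dr '[[0,0,0],[0,0,0],[0,0,0],[0,0,0]]' --fingers '[-1,-1,-1,-1]'

```text
t: 18.15
tool_pos: [592.0, 154.7, 153.0]
orientation: [-0.592, 1.488, 0.59]
wrist_force: [3.7, -6.7, 0.6]
gripper_width: -0.0
```

Emit:
move_arm --translation '[[0,0.02,0],[0,0.04,0],[0,0.04,0]]' --dr '[[0,0,0],[0,0,0],[0,0,0]]' --fingers '[-1,-1,-1]'

```text
t: 18.45
tool_pos: [592.0, 154.8, 153.2]
orientation: [-0.593, 1.487, 0.589]
wrist_force: [7.3, -11.2, -2.1]
gripper_width: 0.001
```

Emit:
move_arm --translation '[[0,0.02,0],[0,0.04,0],[0,0.04,0]]' --dr '[[0,0,0],[0,0,0],[0,0,0]]' --fingers '[-1,-1,-1]'

```text
t: 18.75
tool_pos: [592.0, 154.9, 153.3]
orientation: [-0.594, 1.486, 0.588]
wrist_force: [11.5, -18.6, -0.9]
gripper_width: -0.002
```

Emit:
move_arm --translation '[[0,-0.1,0],[0,-0.3,0],[0,-0.6,0],[-1,-0.8,0],[-2.5,-0.8,0],[-4.3,-0.8,0],[-4.4,0.8,0],[-4.4,2.2,0],[-4.4,2.7,0],[-4.4,2.7,0],[-4.4,2.7,0]]' --dr '[[0,0,0],[0,0,0],[0,0,0],[0,0,0],[0,0,0],[0,0,0],[0,0,0],[0,0,0],[0,0,0],[0,0,0],[0,0,0]]' --fingers '[-1,-1,-1,-1,-1,-1,-1,-1,-1,-1,-1]'

```text
t: 19.85
tool_pos: [544.3, 205.5, 262.8]
orientation: [-0.592, 1.489, 0.591]
wrist_force: [-0.9, -0.1, -0.7]
gripper_width: 0.0
```

```bash
python3 snap.py y wrist side; python3 - <<'E'
import cv2
im=cv2.imread("pics/y_wrist.png")
cv2.imwrite("pics/y2.png",cv2.resize(im[90:270,110:390],None,fx=2.8,fy=2.8,interpolation=cv2.INTER_CUBIC))
E
```

```text
19.85 [544.3 205.5 262.8] F [-0.91 -0.09 -0.66] M [0.04 0.01 0.01] w 0.0
```

View pics/y2.png

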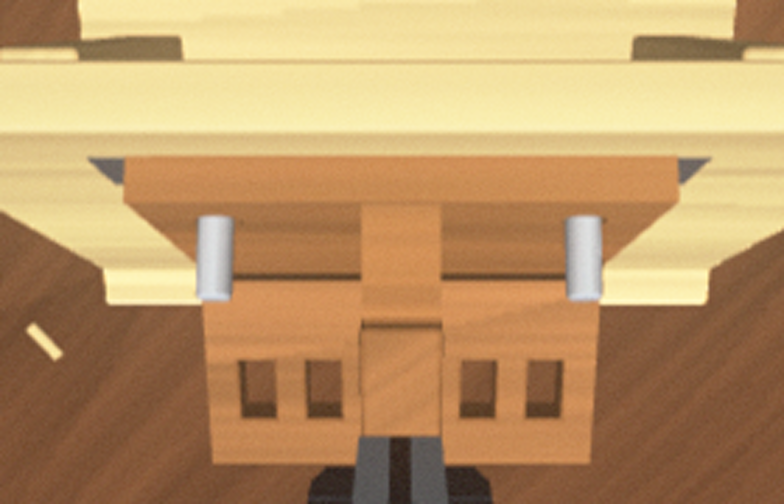

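View pics/y_side.png

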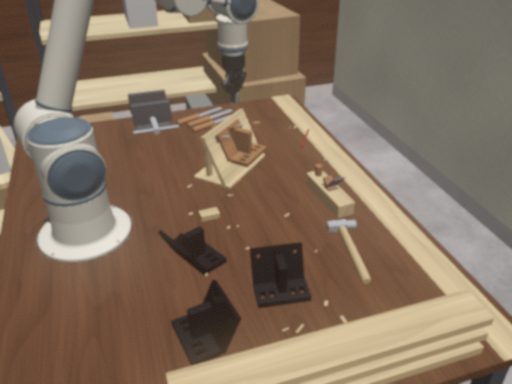

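```bash
python3 -c "
from rig import ctrl
print(ctrl.hand_in())"
```

```text
the job is handed in; nothing more can be done
None
```

The wooden holder is hanging on the leaning board with both pins through its holes, and I let go of it and handed the job in at about 20 s.

- **Getting it on:** I located the holder and pins in the camera images, gripped the holder by its middle, and slid it along the pins. There was no measurable contact until the plate met the board, at about 8–10 N. I lowered it slightly and released it. Then I backed off and gave one light push of about 22 N on the front of the grip with closed fingers; the holder gave only about 0.2 mm. No reading passed about 22 N (roughly 2.2 kg).
- **Final checks:** The last images show both pins through the holes and sticking out evenly, with the plate against the board. The holder did not visibly move after I let go. In the side view the hammer, plane and offcut are where they were, and the robot is touching nothing.
- **One disagreement:** After release, a coarse fit of the holder's corners suggested a 1.3 mm gap and about 1.9° of tilt. The more reliable check, how far the pins stick out, gave 0.3–0.5 mm, which is about its own error. The push found the holder solidly seated. The same pin lengths showed again afterwards, but I did not repeat either gap measurement.

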